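# Take up the brake of a rotary microscope stage through its adjuster slot

## Task

The brake shoe of the small rotary specimen stage has gone slack. Take the flat-bladed adjusting tool from its block, put the blade down through the slot in the brake housing and push the star wheel round, tooth by tooth towards the stage, until the shoe bears snugly on the stage's rim: stop once the push a tooth needs has grown to about one and a half times that of the free wheel, and do not force it. Then stand the tool upright in its block again, fully down; turn the wheel with the tool only and leave the other things on the bench where they are.

Things in the scene. Friction and masses are not known exactly. Their poses are not given: they have to be found in the camera images.
- unit: Brake housing, a white painted metal box 96 x 64 mm in plan with its top face 72 mm above the bench, on a dark steel foot 120 x 90 mm, bolted down. Origin: on the bench under the middle of the slot; its x runs along the slot towards the round stage, its z up. The top plate is 4 mm thick.
- slot (a point): Middle of the access slot at the housing's top face (72 mm up). The slot is 34 mm long (along the housing's x) and 13 mm wide (along its y), so a stroke moves the wheel by about one tooth at most.
- wheel (a joint): Steel star wheel under the slot, angle in rad, 0 to 0.4 at the start; at 0 a tooth points straight up. It grows as the top teeth move along the housing's +x (towards the stage), which advances the shoe 10 mm per rad. Ten teeth 36 degrees apart, 5 mm wide, parallel flanks, tip radius 30 mm (2 mm under the top plate), root radius 20 mm, 10 mm thick along the axis.
- shoe: Brake shoe, a black lining 8 x 40 x 16 mm on a steel ram that comes out of the housing's +x face. Origin: middle of the lining's front face. It is sprung on the ram, 4 N per mm. 5 to 14 N on the rim is snug, more than 18 N is forced. The gap to the rim is 11 to 20 mm at the start, differs each time and is in no reading: feel the contact as growing resistance of the wheel.
- tool: Adjusting tool: black square handle 22 x 22 x 44 mm over a steel collar 28 x 28 x 4 mm, under it a flat steel blade 50 mm long, 3 mm thick (tool x) and 8 mm wide (tool y). 100 g. Origin: middle of the collar's underside; z up along the handle, whose top is 48 mm above the origin. It stands in the block with its collar on the block's top.
- tool_tip (a point): Middle of the blade's end, 50 mm below the tool's origin.
- block: Tool block, grey plastic, 70 x 70 mm, 58 mm high, bolted down, with one oblong well through it, 13 mm (block x) by 17 mm (block y). Origin: middle of its underside.
- well (a point): Middle of the well's mouth, at the block's top face (58 mm up).
- dish: Clear open dish, 90 mm across, 16 mm high, loose bystander; origin under its middle.
- bottle: White bottle with a blue cap, 48 mm across, 100 mm high, loose bystander; origin under its middle.
- objective: Dark metal objective canister, 34 mm across, 48 mm high, loose bystander; origin under its middle.
- axle (a point): Middle of the star wheel, on its level axis (along the housing's y), 36 mm above the bench straight below the slot's middle. The wheel stays where it is left: friction 0.16 N m, so that a push of 5.5 to 7.5 N on a tooth (most near the slot's far end) turns it while the shoe is free; each newton on the shoe adds 0.01 N m.
- port (a point): Where the ram comes out, on the housing's +x face, 26 mm above the bench. Beyond it stands the fixed rotary stage, an aluminium disc 120 mm across, 18 to 34 mm above the bench, on a grey foot; the shoe meets the disc's rim.

How it is judged:
By the outcome, as a careful person would: the job done as asked, in the order asked, and still so for the second after the job is handed in, with the robot touching nothing.
It also fails if it takes over 72 s, if anything falls off the work surface, if the arm or the gripper's body presses on something with over 40 N, if the wrist force passes 120 N, or if a joint passes its speed limit or range.

## Robot

A 7-joint arm with a two-finger parallel gripper is mounted at the origin on the work surface. World frame = base frame: x ahead of the robot, y to its left, z up, the work surface at z = 0. Lengths are in m, angles in rad, forces in N, time in s.
With the tool pointing down it reaches from about 0.425 to 0.875 m from the base axis. Payload 4.7 kg.
Tool frame: the origin (TCP) lies midway between the tips of the shut fingers; the grasp point (between the pads) lies 19 mm behind it; z points along the fingers, y is the direction in which the jaws open and shut (so a half turn about z gives the same grasp; the last joint's range is limited). The gripper opens to 85 mm and grips with 20 to 120 N. Pads are 22 mm wide; open, the fingers measure 114 mm over their backs; the gripper's body (76 mm by 85 mm) begins 54 mm behind the grasp point. The pads swing forward as they close: fully open they stand 13 mm farther back than shut.
Start: joints at [1.185, 0.321, -0.07, 1.45, 0.023, 1.371, -0.057], TCP at [0.253, -0.599, 0.231] pointing down, gripper open.
Joint ranges: [-2.86, 2.86], [-0.3, 2.09], [-1.38, 1.24], [0.06, 2.45], [-1.56, 4.7], [0.09, 2.05], [-2.69, 2.69]. Speed limits (rad/s): [2.57, 2.57, 3.14, 3.14, 3.14, 3.14, 3.14].

## Interface

Orientations are given as a 3x3 rotation matrix whose columns are the frame's x, y, z axes.
In Python, from cell import robot gives the robot as it stands.
- The arm moves only by the tool send_rows, never from a script. Its argument "series" is a list of rows, each an object with "fingers": the closure in counts, from 0 (fully open) to 255 (shut); "travel": the shift along the tool's x, y, z in units of 50 mm (1.0 is 50 mm), a list of three; "spin": the turn about the tool's z in units of 6 degrees (1.0 is 6 degrees). In form: [{"fingers": fingers, "travel": [tx, ty, tz], "spin": spin}, ...]. A call has 1 to 10 rows; each row shifts and turns the commanded pose from where the row before left it, along the tool's axes as they then stand; what a row does not reach is not made up. A row lasts 1/10 s, in which the tool goes at most 50 mm and 8.59 degrees, less where a joint would pass 70% of its speed; a pose out of reach is approached as far as the arm can. A call is refused whole if a number of a shift passes 1 or a number of a turn 1, either way. A call with a gripper value outside its range is refused whole. The fingers move at their own pace and stop on an object; the grip force is fixed at half the most. Time passes only in rows, so rows that do not move let the fingers close. It gives the time, the measured TCP pose, the force and the opening at its end, in the units of the state.
- robot.observe(): the state, without advancing time (a new reading comes with each control period).
- robot.read_camera(name): name is "scene" or "top"; returns a dict with "img" (384x512x3 uint8, blue, green, red), "fx", "fy", "cx", "cy" (pixels), "dist_coeffs" ([k1, k2, p1, p2, k3] as OpenCV has them; the pictures are not rectified), "camera_from_world" (4x4, takes a point from world to camera coordinates). Camera axes: x right, y up, looking along -z (the intrinsics and any distortion apply to the point x, -y, -z); pixel columns grow to the right and rows downward; lengths in m; the calibration is good to about 2 mm. A picture is of the moment at which its call begins. There is no depth.
- robot.close_job(): hands the job in, once; it reports no verdict.
The state is a dict: "time": time; "joint_pos": joint angles; "dq": joint speeds; "effort": joint torques, N m; "tcp_pos": TCP position; "orientation": TCP orientation; "ft_force": force on the tool from outside, world axes, zero at the start; "torque": the same for the moment, N m; "finger_gap": finger opening in m.
Only numpy, scipy, OpenCV 4.12 (cv2) and the standard library are available. Lean on these libraries where they do the work, as an engineer would, in place of code of your own. Each camera call takes 0.05 s, during which the arm holds its last target. There are 200 camera calls.

## Working session

There is one attempt and no reset: what is moved stays moved. The work goes in short steps, Python scripts to look and compute and a tool call to move; the robot and the scene stay as the last step left them, time stands still between calls to the robot, and variables do not carry over. Pictures are saved under pics/ and viewed, about 8 in all and at most 12, crops included, and the job is handed in when it is done.

Besides the shell and the picture viewer there is one more tool, called by a JSON object that holds its "api" and its "payload", one argument or row to a line. send_rows: Moves the arm, as the interface text tells. Its arguments: {"type":"object","properties":{"series":{"type":"array"}},"required":["series"]}

```bash
mkdir -p pics
cat > h.py <<'E'
import numpy as np, cv2
from cell import robot
def cam(n):
    c=robot.read_camera(n); c['K']=np.array([[c['fx'],0,c['cx']],[0,c['fy'],c['cy']],[0,0,1.]]); c['T']=np.array(c['camera_from_world']); c['D']=np.array(c['dist_coeffs'],float); return c
def ray(c,uv):
    p=cv2.undistortPoints(np.array(uv,float).reshape(-1,1,2),c['K'],c['D']).reshape(-1,2)
    d=np.c_[p[:,0],-p[:,1],-np.ones(len(p))]; R=c['T'][:3,:3]; return -R.T@c['T'][:3,3], d@R
def onz(c,uv,z):
    o,d=ray(c,uv); return o+d*((z-o[2])/d[:,2])[:,None]
def proj(c,P):
    P=np.atleast_2d(P); q=P@c['T'][:3,:3].T+c['T'][:3,3]; q=q*[1,-1,-1]
    return cv2.projectPoints(q,np.zeros(3),np.zeros(3),c['K'],c['D'])[0].reshape(-1,2)
E
python3 - <<'E'
from h import *
for n in('scene','top'):
    c=cam(n); cv2.imwrite(f'pics/{n}0.png',cv2.resize(c['img'],(800,600),interpolation=cv2.INTER_CUBIC)); print(n,c['fx'],c['D'],ray(c,[[256,192]]))
s=robot.observe(); print({k:np.round(v,3).tolist() for k,v in s.items()})
E
```

```text
scene 441.31320351063624 [0.04891042 0.         0.         0.         0.        ] (array([1.03940401, 0.63558442, 0.58936988]), array([[-0.51869095, -0.67439302, -0.52558826]]))
top 425.0241144610893 [-0.01483674  0.          0.          0.          0.        ] (array([0.41241958, 0.0260774 , 0.88303423]), array([[ 0.16427663, -0.01287002, -0.98639272]]))
{'time': 0.1, 'joint_pos': [1.185, 0.322, -0.07, 1.452, 0.023, 1.371, -0.057], 'dq': [-0.0, -0.001, -0.0, -0.004, -0.001, -0.0, 0.0], 'effort': [0.0, -49.488, -0.384, -31.521, 0.013, 0.007, -0.0], 'tcp_pos': [0.253, -0.598, 0.23], 'orientation': [[0.921, 0.389, -0.001], [0.389, -0.921, 0.002], [-0.0, -0.002, -1.0]], 'ft_force': [-0.431, -0.206, -0.307], 'torque': [0.075, -0.027, -0.004], 'finger_gap': 0.085}
```

View pics/top0.png

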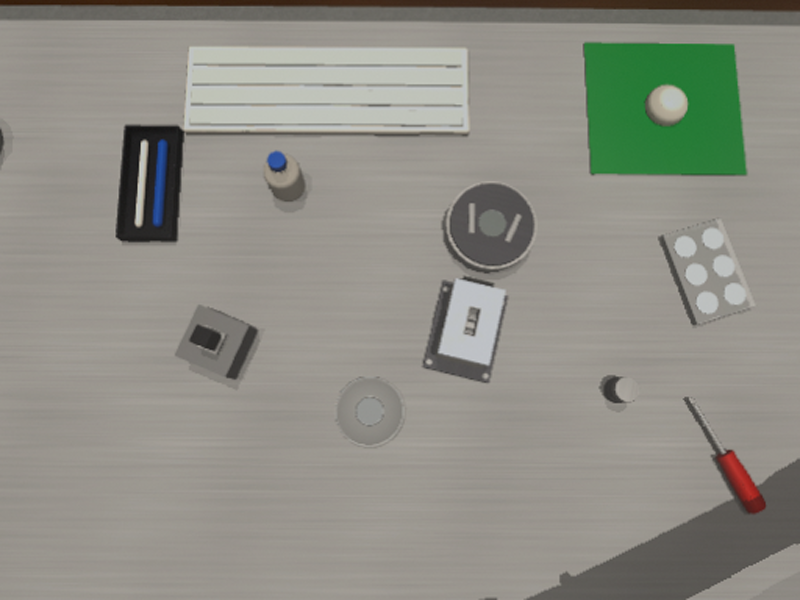

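View pics/scene0.png

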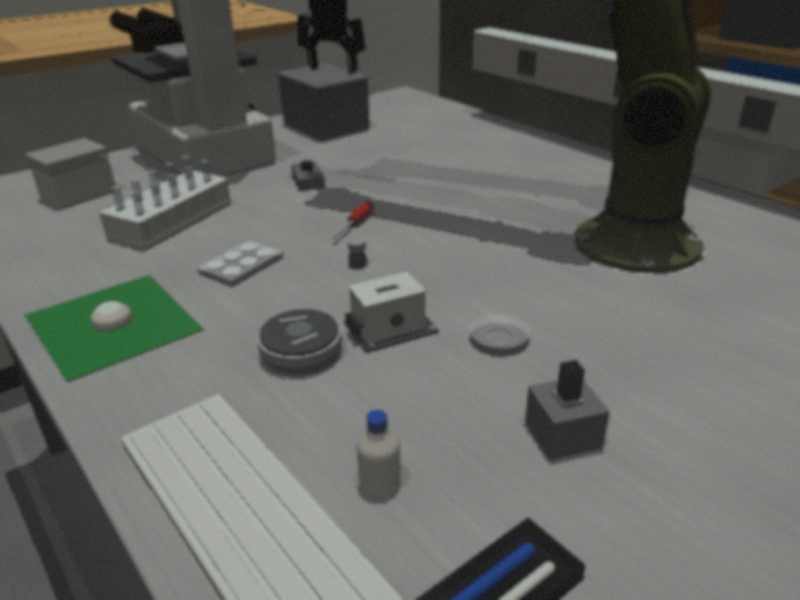

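Top view (800x600 scale): block (215,342) with the black tool handle at (207,337), housing (473,325) with slot (471,321), stage (491,226), dish (370,411), bottle (285,175), objective (620,389).

```bash
cat > m.py <<'E'
from h import *
c=cam('top'); im=c['img']; g=im.max(2).astype(int)
def rect(mask,z,name,box):
    m=np.zeros(mask.shape,np.uint8); x0,y0,x1,y1=box; m[y0:y1,x0:x1]=mask[y0:y1,x0:x1]
    cs,_=cv2.findContours(m,cv2.RETR_EXTERNAL,cv2.CHAIN_APPROX_NONE); k=max(cs,key=cv2.contourArea)
    P=onz(c,k.reshape(-1,2),z)[:,:2]; r=cv2.minAreaRect((P*1000).astype(np.float32)); print(name,np.round(r[0],1),np.round(r[1],1),round(r[2],1), 'px',k.reshape(-1,2).mean(0).round(1)); return r
rect(g>190,.072,'housing',(270,170,335,240))
# slot = dark inside the housing top
rect((g<170),.072,'slot',(292,192,312,218))
rect(g<45,.106,'handle',(115,200,150,232))
rect((g>85)&(g<135),.058,'block',(105,190,170,250))
cv2.imwrite('pics/c1.png',np.hstack([cv2.resize(im[y:y+64,x:x+64],(400,400),interpolation=cv2.INTER_CUBIC) for x,y in((107,190),(268,172))]))
for n,b in (('h',(125,215)),('blk',(150,207)),('blk2',(140,207)),('side',(157,215)),('slot',(301,205))): print(n,im[b[1],b[0]])
E
python3 m.py
```

```text
housing [521.7 -72.5] [60.7 92.8] 76.5 px [301.6 205.5]
slot [522.3 -72.9] [15.8 35.5] 75.9 px [301.9 205.5]
handle [496.5 234. ] [10.7  5.1] 46.3 px [136.9 216. ]
block [492.  241.9] [90.8 80.8] 67.7 px [137.8 223.4]
h [47 49 50]
blk [116 120 124]
blk2 [114 119 122]
side [54 56 59]
slot [80 84 85]
```

View pics/c1.png

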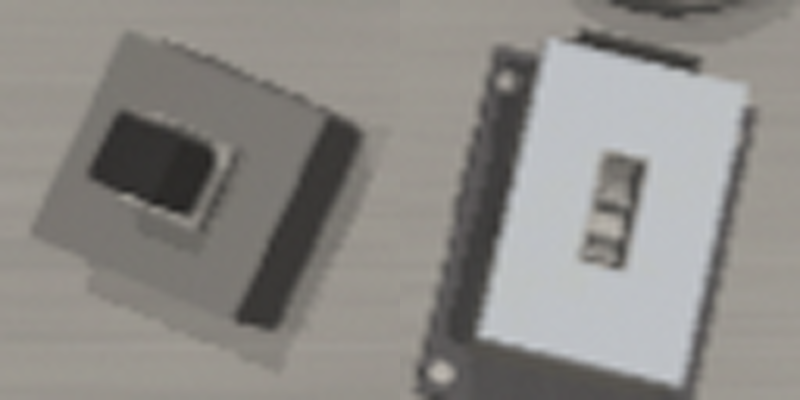

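Crop (6.25x): block top corners (130,30),(30,235),(235,322),(330,115); handle top left corners (122,110),(90,178); collar right corners (237,150),(200,228); slot from (625,155) to (605,265), a tooth gleaming at its middle.

Run:
```python
from h import *
c=cam('top')
f=lambda p,o:np.array(p)/6.25+np.array(o)-.5+.5/6.25*0
B=onz(c,f([(130,30),(30,235),(235,322),(330,115)],(107,190)),.058)[:,:2]*1000
print('block',B.round(1),B.mean(0).round(1),[np.linalg.norm(B[i]-B[i-1]).round(1) for i in range(4)],[np.degrees(np.arctan2(*(B[i]-B[i-1])[::-1])).round(1) for i in range(4)])
C=onz(c,f([(237,150),(200,228)],(107,190)),.062)[:,:2]*1000;print('collar',C.round(1),np.linalg.norm(C[0]-C[1]))
H=onz(c,f([(122,110),(90,178)],(107,190)),.106)[:,:2]*1000;print('handle',H.round(1),np.linalg.norm(H[0]-H[1]))
for P in (C,H):
    d=P[0]-P[1];print('ang',np.degrees(np.arctan2(d[1],d[0])))
# centres: collar right edge -> shift; handle left edge
d=(C[0]-C[1]);d/=np.linalg.norm(d);n=np.array([-d[1],d[0]]);n=n if n[1]>0 else -n
print('ctr from collar',C.mean(0)+14*n,'from handle',H.mean(0)-11*n)
print('view base', onz(c,[[137,216]],.106))
st=onz(c,np.array([[491,226]])/1.5625,.034);print('stage',st)
```

```text
block [[544.4 268. ]
 [479.9 295.6]
 [453.4 230.8]
 [517.7 204.1]] [498.9 249.6] [np.float64(69.2), np.float64(70.1), np.float64(70.0), np.float64(69.7)] [np.float64(67.3), np.float64(156.8), np.float64(-112.3), np.float64(-22.5)]
collar [[506.2 231.6]
 [482.  241.9]] 26.322186404712497
handle [[512.9 255. ]
 [492.8 263.3]] 21.74807494905961
ang -23.03300038223942
ang -22.4304104090953
ctr from collar [499.54115033 249.67254132] from handle [498.50864491 249.04014133]
view base [[0.49650147 0.23400665 0.106     ]]
stage [[ 0.65356552 -0.10542084  0.034     ]]
```

```bash
cat >> h.py <<'E'
import json
def plan(wps,f,step=40,turn=5.5,R=None,p=None):
    """wps: (x,y,z mm, yaw deg of jaw axis y mod 180, or None). prints rows in tool units"""
    s=robot.observe(); R=np.array(s['orientation']) if R is None else R; p=np.array(s['tcp_pos'])*1000 if p is None else p
    rows=[]
    for x,y,z,w in wps:
        t=np.array([x,y,z],float); yw=np.degrees(np.arctan2(R[1,1],R[0,1]))
        dw=0 if w is None else (w-yw+90)%180-90
        n=max(1,int(np.ceil(np.linalg.norm(t-p)/step)),int(np.ceil(abs(dw)/turn)))
        for i in range(n):
            d=(t-p)/(n-i); tr=np.round(R.T@d/50,3); sp=round(-dw/n/6,3)
            rows.append({"fingers":f,"travel":tr.tolist(),"spin":sp}); p=p+R@tr*50
            a=np.radians(sp*6); R=R@np.array([[np.cos(a),-np.sin(a),0],[np.sin(a),np.cos(a),0],[0,0,1]])
    for i in range(0,len(rows),10): print(json.dumps(rows[i:i+10]).replace('"',''))
    return p,R
def st():
    s=robot.observe(); R=np.array(s['orientation']); print('t',round(s['time'],2),'tcp',(np.array(s['tcp_pos'])*1000).round(1),'yaw_y',np.degrees(np.arctan2(R[1,1],R[0,1])).round(1),'tilt',R[:2,2].round(4),'F',np.round(s['ft_force'],2),'gap',round(s['finger_gap']*1000,1)); return s
E
python3 - <<'E'
from h import *
st(); plan([(500,-150,200,None),(499,249.5,160,-22.6)],0,45)
E
```

```text
t 0.2 tcp [ 252.8 -598.5  230.7] yaw_y -67.1 tilt [-0.0005  0.001 ] F [ 0.31  0.65 -1.25] gap 86.0
[{fingers: 0, travel: [0.67, -0.528, 0.052], spin: 0.0}, {fingers: 0, travel: [0.67, -0.528, 0.052], spin: 0.0}, {fingers: 0, travel: [0.67, -0.528, 0.052], spin: 0.0}, {fingers: 0, travel: [0.671, -0.528, 0.052], spin: 0.0}, {fingers: 0, travel: [0.67, -0.528, 0.051], spin: 0.0}, {fingers: 0, travel: [0.671, -0.528, 0.052], spin: 0.0}, {fingers: 0, travel: [0.67, -0.528, 0.051], spin: 0.0}, {fingers: 0, travel: [0.671, -0.528, 0.052], spin: 0.0}, {fingers: 0, travel: [0.67, -0.528, 0.051], spin: 0.0}, {fingers: 0, travel: [0.671, -0.528, 0.052], spin: 0.0}]
[{fingers: 0, travel: [0.67, -0.529, 0.051], spin: 0.0}, {fingers: 0, travel: [0.671, -0.528, 0.052], spin: 0.0}, {fingers: 0, travel: [0.344, -0.819, 0.09], spin: -0.824}, {fingers: 0, travel: [0.413, -0.786, 0.09], spin: -0.824}, {fingers: 0, travel: [0.479, -0.747, 0.09], spin: -0.824}, {fingers: 0, travel: [0.541, -0.703, 0.09], spin: -0.824}, {fingers: 0, travel: [0.6, -0.654, 0.09], spin: -0.824}, {fingers: 0, travel: [0.654, -0.6, 0.089], spin: -0.824}, {fingers: 0, travel: [0.704, -0.541, 0.09], spin: -0.824}, {fingers: 0, travel: [0.748, -0.479, 0.089], spin: -0.824}]
[{fingers: 0, travel: [0.786, -0.413, 0.09], spin: -0.824}]
```

{"api": "send_rows", "payload": {
  "series": [
    {"fingers": 0, "travel": [0.67, -0.53, 0.05], "spin": 0},
    {"fingers": 0, "travel": [0.67, -0.53, 0.05], "spin": 0},
    {"fingers": 0, "travel": [0.67, -0.53, 0.05], "spin": 0},
    {"fingers": 0, "travel": [0.67, -0.53, 0.05], "spin": 0},
    {"fingers": 0, "travel": [0.67, -0.53, 0.05], "spin": 0},
    {"fingers": 0, "travel": [0.67, -0.53, 0.05], "spin": 0},
    {"fingers": 0, "travel": [0.67, -0.53, 0.05], "spin": 0},
    {"fingers": 0, "travel": [0.67, -0.53, 0.05], "spin": 0},
    {"fingers": 0, "travel": [0.67, -0.53, 0.05], "spin": 0},
    {"fingers": 0, "travel": [0.67, -0.53, 0.05], "spin": 0}
  ]
}}

```text
time: 1.2
tcp_pos: [0.4589, -0.2227, 0.2063]
orientation: [[0.921, 0.389, 0.0], [0.389, -0.921, -0.001], [-0.0, 0.001, -1.0]]
ft_force: [0.7, 0.7, -0.2]
finger_gap: 0.0855
```

{"api": "send_rows", "payload": {
  "series": [
    {"fingers": 0, "travel": [0.67, -0.53, 0.05], "spin": 0},
    {"fingers": 0, "travel": [0.67, -0.53, 0.05], "spin": 0},
    {"fingers": 0, "travel": [0.34, -0.82, 0.09], "spin": -0.82},
    {"fingers": 0, "travel": [0.41, -0.79, 0.09], "spin": -0.82},
    {"fingers": 0, "travel": [0.48, -0.75, 0.09], "spin": -0.82},
    {"fingers": 0, "travel": [0.54, -0.7, 0.09], "spin": -0.82},
    {"fingers": 0, "travel": [0.6, -0.65, 0.09], "spin": -0.82},
    {"fingers": 0, "travel": [0.65, -0.6, 0.09], "spin": -0.82},
    {"fingers": 0, "travel": [0.7, -0.54, 0.09], "spin": -0.82},
    {"fingers": 0, "travel": [0.75, -0.48, 0.09], "spin": -0.82}
  ]
}}

```text
time: 2.2
tcp_pos: [0.4985, 0.2069, 0.1653]
orientation: [[0.463, 0.887, 0.001], [0.887, -0.463, -0.0], [-0.0, 0.001, -1.0]]
ft_force: [0.4, 0.2, -0.2]
finger_gap: 0.085
```

Run:
```python
from h import *
st(); plan([(499,249.5,160,-22.6)],0); print('then'); plan([(499,249.5,160,-22.6),(499,249.5,72,-22.6)],0)
```

```text
t 2.2 tcp [498.5 206.9 165.3] yaw_y -27.6 tilt [ 0.0007 -0.0005] F [ 0.4   0.18 -0.19] gap 85.0
[{fingers: 0, travel: [0.38, -0.193, 0.052], spin: -0.414}, {fingers: 0, travel: [0.389, -0.176, 0.053], spin: -0.414}]
then
[{fingers: 0, travel: [0.38, -0.193, 0.052], spin: -0.414}, {fingers: 0, travel: [0.389, -0.176, 0.053], spin: -0.414}, {fingers: 0, travel: [-0.0, -0.0, 0.587], spin: 0.0}, {fingers: 0, travel: [-0.0, -0.001, 0.586], spin: 0.0}, {fingers: 0, travel: [-0.0, -0.0, 0.587], spin: 0.0}]
```

{"api": "send_rows", "payload": {
  "series": [
    {"fingers": 0, "travel": [0.38, -0.19, 0.05], "spin": -0.42},
    {"fingers": 0, "travel": [0.39, -0.18, 0.05], "spin": -0.42},
    {"fingers": 0, "travel": [0, 0, 0.6], "spin": 0},
    {"fingers": 0, "travel": [0, 0, 0.6], "spin": 0},
    {"fingers": 0, "travel": [0, 0, 0.56], "spin": 0},
    {"fingers": 0, "travel": [0, 0, 0], "spin": 0}
  ]
}}

```text
time: 2.8
tcp_pos: [0.4964, 0.2465, 0.0685]
orientation: [[0.386, 0.923, -0.007], [0.923, -0.386, -0.003], [-0.005, -0.006, -1.0]]
ft_force: [0.0, 0.6, -0.4]
finger_gap: 0.0856
```

{"api": "send_rows", "payload": {
  "series": [
    {"fingers": 255, "travel": [0, 0, 0], "spin": 0},
    {"fingers": 255, "travel": [0, 0, 0], "spin": 0},
    {"fingers": 255, "travel": [0, 0, 0], "spin": 0},
    {"fingers": 255, "travel": [0, 0, 0], "spin": 0},
    {"fingers": 255, "travel": [0, 0, 0], "spin": 0},
    {"fingers": 255, "travel": [0, 0, 0], "spin": 0},
    {"fingers": 255, "travel": [0, 0, 0], "spin": 0},
    {"fingers": 255, "travel": [0, 0, 0], "spin": 0}
  ]
}}

```text
time: 3.6
tcp_pos: [0.5001, 0.2485, 0.0735]
orientation: [[0.386, 0.923, 0.002], [0.923, -0.386, 0.0], [0.001, 0.002, -1.0]]
ft_force: [-0.7, -0.1, 6.2]
finger_gap: 0.0212
```

Run:
```python
from h import *
st()
```

```text
t 3.6 tcp [500.1 248.5  73.5] yaw_y -22.7 tilt [0.0019 0.0004] F [-0.68 -0.12  6.2 ] gap 21.2
```

{"api": "send_rows", "payload": {
  "series": [
    {"fingers": 255, "travel": [0, 0, -0.4], "spin": 0},
    {"fingers": 255, "travel": [0, 0, -0.6], "spin": 0},
    {"fingers": 255, "travel": [0, 0, -0.6], "spin": 0},
    {"fingers": 255, "travel": [0, 0, -0.6], "spin": 0},
    {"fingers": 255, "travel": [0, 0, 0], "spin": 0},
    {"fingers": 255, "travel": [0, 0, 0], "spin": 0}
  ]
}}

```text
time: 4.2
tcp_pos: [0.4994, 0.248, 0.1824]
orientation: [[0.386, 0.922, 0.001], [0.922, -0.386, -0.0], [0.0, 0.001, -1.0]]
ft_force: [0.9, 0.1, -1.7]
finger_gap: 0.0212
```

Run:
```python
from h import *
st(); c=cam('scene'); u=proj(c,[.499,.2495,.12])[0].astype(int); print(u)
im=c['img'][u[1]-35:u[1]+40,u[0]-37:u[0]+38]; a=cv2.resize(im,(600,600),interpolation=cv2.INTER_CUBIC); cv2.imwrite('pics/s1.png',a)
d=ray(c,[u])[1][0];print('view dir yaw',np.degrees(np.arctan2(d[1],d[0])))
```

```text
t 4.2 tcp [499.4 248.  182.4] yaw_y -22.7 tilt [ 0.0008 -0.0003] F [ 0.91  0.15 -1.66] gap 21.2
[365 226]
view dir yaw -144.43462189109798
```

View pics/s1.png

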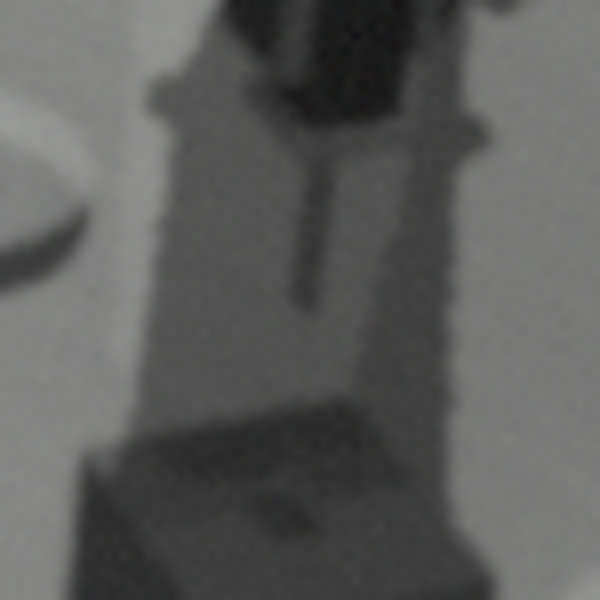

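The picture shows the tool lifted clear: blade from (320,150) to (305,305), well mouth at (285,512), empty. Its apparent width (~26 px) favours the blade's wide side across the jaw axis. Next the tooth profile through the slot and the transport plan.

Run:
```python
from h import *
c=cam('top'); a=np.radians(-13.5); ux=np.array([np.cos(a),np.sin(a)]); uy=np.array([-ux[1],ux[0]])
for z in (.072,.066):
  print(z)
  for y in (-3,0,3):
    P=np.array([[*(np.array([522,-72.7])+x*ux+y*uy)/1000,z] for x in range(-20,21,2)])
    uv=proj(c,P).astype(np.float32); print(y,cv2.remap(c['img'],uv[:,0].copy(),uv[:,1].copy(),cv2.INTER_LINEAR).reshape(-1,3).max(1))
im=c['img'][188:222,285:319]; cv2.imwrite('pics/sl.png',cv2.resize(im,(544,544),interpolation=cv2.INTER_CUBIC))
plan([(522,-72.7,180,-13.5)],255)
```

```text
0.072
-3 [217 179 138 142 121 117 149 174 166 144 116 131 149 136 121 105 100 107
 129 181 219]
0 [217 190 153 158 143 132 170 199 197 168 112 129 166 166 153 136 133 126
 127 189 218]
3 [217 190 136 164 144 122 168 201 197 172 103 129 170 164 147 137 133 128
 128 181 221]
0.066
-3 [221 209 144 156 140 115 140 187 182 169 133 116 160 151 139 124 108 113
 116 151 210]
0 [219 203 166 150 153 135 148 189 201 185 139 112 150 171 161 144 133 131
 123 144 206]
3 [219 205 145 161 151 120 147 190 198 188 125 114 154 162 153 143 135 130
 125 156 201]
[{fingers: 255, travel: [-0.636, 0.323, 0.003], spin: -0.17}, {fingers: 255, travel: [-0.642, 0.311, 0.003], spin: -0.17}, {fingers: 255, travel: [-0.647, 0.3, 0.003], spin: -0.17}, {fingers: 255, travel: [-0.653, 0.288, 0.003], spin: -0.17}, {fingers: 255, travel: [-0.658, 0.277, 0.002], spin: -0.17}, {fingers: 255, travel: [-0.663, 0.265, 0.003], spin: -0.17}, {fingers: 255, travel: [-0.667, 0.253, 0.002], spin: -0.17}, {fingers: 255, travel: [-0.671, 0.241, 0.003], spin: -0.17}, {fingers: 255, travel: [-0.676, 0.229, 0.002], spin: -0.17}]
```

View pics/sl.png

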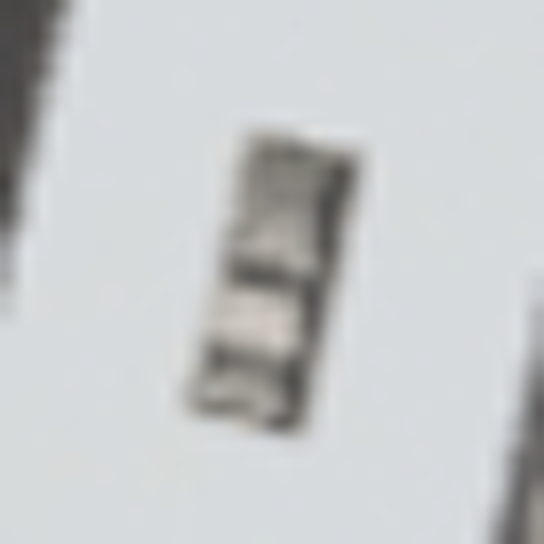

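The slot picture shows a bright patch at (258,318) with dark bands at (265,272) and (245,360): about x = -4 mm on the slot axis; given the stated angle range this should be a gap between teeth, to be checked by feel. Moving over.

{"api": "send_rows", "payload": {
  "series": [
    {"fingers": 255, "travel": [-0.64, 0.32, 0], "spin": -0.17},
    {"fingers": 255, "travel": [-0.64, 0.31, 0], "spin": -0.17},
    {"fingers": 255, "travel": [-0.65, 0.3, 0], "spin": -0.17},
    {"fingers": 255, "travel": [-0.65, 0.29, 0], "spin": -0.17},
    {"fingers": 255, "travel": [-0.66, 0.28, 0], "spin": -0.17},
    {"fingers": 255, "travel": [-0.66, 0.26, 0], "spin": -0.17},
    {"fingers": 255, "travel": [-0.67, 0.25, 0], "spin": -0.17},
    {"fingers": 255, "travel": [-0.67, 0.24, 0], "spin": -0.17},
    {"fingers": 255, "travel": [-0.68, 0.23, 0], "spin": -0.17},
    {"fingers": 255, "travel": [0, 0, 0.3], "spin": 0}
  ]
}}

```text
time: 5.3
tcp_pos: [0.5226, -0.0793, 0.1669]
orientation: [[0.242, 0.97, 0.001], [0.97, -0.242, -0.003], [-0.003, 0.001, -1.0]]
ft_force: [-0.1, -1.4, -0.9]
finger_gap: 0.0209
```

Run:
```python
from h import *
s=st(); c=cam('scene'); p=np.array(s['tcp_pos'])
for dz in (.03,.04,.05,.055,.06):
    u=proj(c,p-[0,0,dz])[0]; xs=np.arange(u[0]-10,u[0]+10.1,.5).astype(np.float32)
    print(dz,u.round(1),cv2.remap(c['img'],xs,np.full_like(xs,u[1]),cv2.INTER_LINEAR).reshape(-1,3).max(1)[::2])
u=u.astype(int); ims=[cv2.resize(c['img'][u[1]-50:u[1]+25,u[0]-37:u[0]+38],(400,400),interpolation=cv2.INTER_CUBIC)]
d=cam('top'); v=proj(d,[.522,-.073,.072])[0].astype(int); print(u,v, 1/np.linalg.norm(np.array(c['T'])[:3,:3]@p+c['T'][:3,3])*c['fx']/1000)
ims.append(cv2.resize(d['img'][v[1]-32:v[1]+32,v[0]-32:v[0]+32],(400,400),interpolation=cv2.INTER_CUBIC)); cv2.imwrite('pics/s2.png',np.hstack(ims))
```

```text
t 5.3 tcp [522.6 -79.3 166.9] yaw_y -14.0 tilt [ 0.0007 -0.003 ] F [-0.05 -1.42 -0.94] gap 20.9
0.03 [243.5 157.2] [103 125 137 141 141 142 141 137 132 118  97  87 100 124 137 140 141 141
 141 140 139]
0.04 [243.6 161.2] [112 132 138 141 141 140 141 140 136 123 100  89 104 126 138 142 144 144
 144 143 141]
0.05 [243.8 165.1] [ 77 106 126 134 138 140 140 139 135 119  96  85 103 125 137 139 139 140
 141 140 140]
0.055 [243.9 167. ] [ 68  95 117 130 135 140 141 140 133 119  92  84 104 126 136 139 140 139
 138 139 141]
0.06 [243.9 169. ] [ 80 106 126 135 140 141 144 143 135 117  90  82 103 127 137 139 138 139
 140 140 137]
[243 168] [301 205] 0.4512173268826166
```

View pics/s2.png

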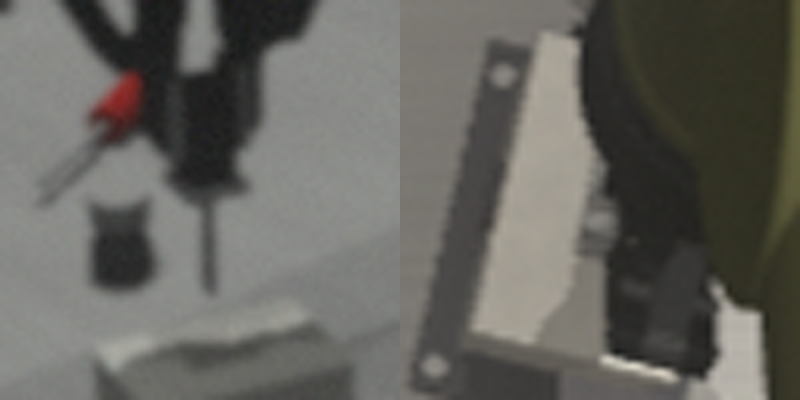

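The left crop (scene) shows the blade edge-on, narrow, at (207,190)-(210,290), so its 3 mm side lies along the jaw axis as wanted; the right crop (top) has the slot partly hidden at (600,215). Check the slot against the scene camera.

Run:
```python
from h import *
c=cam('scene'); im=cv2.resize(cv2.imread('pics/scene0.png'),(512,384),interpolation=cv2.INTER_AREA); g=im.max(2)
a=np.radians(-13.5); ux=np.array([np.cos(a),np.sin(a)]); uy=np.array([-ux[1],ux[0]])
E=lambda x,y:[*(np.array([522,-72.7])+x*ux+y*uy)/1000,.072]
print('pred corners',proj(c,[E(48,32),E(48,-32),E(-48,-32),E(-48,32)]).round(1).tolist(),'slot',proj(c,[E(0,0)]).round(1))
m=(g[172:205,215:280]>150).astype(np.uint8); cs,_=cv2.findContours(m,0,cv2.CHAIN_APPROX_NONE);k=max(cs,key=cv2.contourArea).reshape(-1,2)+[215,172]
P=onz(c,k,.072)[:,:2]*1000; r=cv2.minAreaRect(P.astype(np.float32)); print('housing scene',r)
s=g[172:205,230:265].astype(int); print('slot rows'); print(g[180:191,238:260])
```

```text
pred corners [[232.3, 194.8], [221.9, 181.7], [259.3, 172.6], [271.2, 184.8]] slot [[246.4 183.2]]
housing scene ((522.0933837890625, -70.56511688232422), (62.20481872558594, 92.91515350341797), 77.06073760986328)
slot rows
[[169 170 170 171 173 172 173 172 171 172 171 170 167 166 166 166 169 172
  171 170 171 172]
 [172 171 171 171 174 172 172 170 169 167 165 161 154 149 148 154 159 165
  168 169 169 171]
 [172 171 170 169 169 167 165 159 155 150 147 137 126 119 118 127 142 157
  166 167 168 169]
 [173 170 166 160 155 149 141 129 122 117 110 102  96  92  93 105 125 146
  161 166 167 169]
 [171 164 152 140 129 119 109 100  94  92  93  93  92  97 104 117 132 146
  161 166 170 169]
 [169 160 141 117  99  93  90  90  94  99 107 115 124 133 138 147 155 162
  166 168 169 168]
 [171 164 146 122 103 102 107 117 123 134 140 146 151 158 160 164 168 169
  169 169 171 170]
 [172 171 161 144 133 134 141 150 154 158 162 164 166 168 170 171 170 170
  170 171 169 167]
 [173 172 167 163 160 160 164 167 169 168 170 170 168 170 169 169 167 167
  166 165 159 154]
 [173 172 174 173 171 171 172 172 173 172 172 172 168 168 165 164 162 156
  152 145 135 127]
 [174 173 175 173 173 173 174 172 173 171 169 165 161 156 151 145 136 128
  118 110 103  96]]
```

```bash
cat >> h.py <<'E'
A=np.radians(-13.5); UX=np.array([np.cos(A),np.sin(A)]); UY=np.array([-UX[1],UX[0]]); S0=np.array([522,-72.2])
def hs(x,y,tip): return (*(S0+x*UX+y*UY),tip+65.5,-13.5)
def loc():
    s=st(); p=np.array(s['tcp_pos'])*1000; d=p[:2]-S0; f=np.array(s['ft_force'][:2]); print('housing x,y,tip',(d@UX).round(2),(d@UY).round(2),(p[2]-65.5).round(2),'Fx,Fy',(f@UX).round(2),(f@UY).round(2))
E
python3 - <<'E'
from h import *
loc(); plan([hs(-3.5,0,82)],255)
E
```

```text
t 5.45 tcp [520.7 -71.4 165.2] yaw_y -13.5 tilt [-0.0044  0.0019] F [ 0.16  1.57 -0.69] gap 21.6
housing x,y,tip -1.44 0.45 99.65 Fx,Fy -0.21 1.56
[{fingers: 255, travel: [-0.009, -0.039, 0.353], spin: -0.001}]
```

{"api": "send_rows", "payload": {
  "series": [
    {"fingers": 255, "travel": [0, -0.04, 0.35], "spin": 0},
    {"fingers": 255, "travel": [0, 0, 0], "spin": 0},
    {"fingers": 255, "travel": [0, 0, 0], "spin": 0},
    {"fingers": 255, "travel": [0, 0, 0], "spin": 0}
  ]
}}

```text
time: 5.85
tcp_pos: [0.5209, -0.0711, 0.1505]
orientation: [[0.232, 0.973, 0.001], [0.973, -0.232, -0.0], [0.0, 0.001, -1.0]]
ft_force: [0.9, -0.8, -1.0]
finger_gap: 0.0216
```

```bash
python3 -c "
from h import *
loc()
for i in range(6): cam('scene'); s=robot.observe(); print(np.round(s['ft_force'],2),np.round(s['tcp_pos'],4))"
```

```text
t 5.85 tcp [520.9 -71.1 150.5] yaw_y -13.4 tilt [ 0.0009 -0.0002] F [ 0.91 -0.77 -0.98] gap 21.6
housing x,y,tip -1.35 0.85 85.04 Fx,Fy 1.07 -0.54
[ 0.51  0.17 -1.  ] [ 0.521  -0.0713  0.1506]
[ 0.9  -0.27 -0.11] [ 0.5209 -0.0715  0.1506]
[-0.26 -0.   -0.64] [ 0.5208 -0.0717  0.1505]
[-0.05  0.09  0.09] [ 0.5208 -0.0717  0.1504]
[-0.59  0.26 -1.09] [ 0.5207 -0.0718  0.1503]
[-0.34  0.13 -1.37] [ 0.5206 -0.0719  0.1501]
```

{"api": "send_rows", "payload": {
  "series": [
    {"fingers": 255, "travel": [-0.01, -0.04, 0.08], "spin": 0},
    {"fingers": 255, "travel": [0, 0, 0.08], "spin": 0},
    {"fingers": 255, "travel": [0, 0, 0.06], "spin": 0},
    {"fingers": 255, "travel": [0, 0, 0], "spin": 0}
  ]
}}

```text
time: 6.55
tcp_pos: [0.5178, -0.0719, 0.1381]
orientation: [[0.234, 0.972, -0.001], [0.972, -0.234, 0.0], [-0.0, -0.001, -1.0]]
ft_force: [-0.3, 0.2, -1.1]
finger_gap: 0.0214
```

{"api": "send_rows", "payload": {
  "series": [
    {"fingers": 255, "travel": [0, 0, 0.06], "spin": 0},
    {"fingers": 255, "travel": [0, 0, 0.06], "spin": 0},
    {"fingers": 255, "travel": [0, 0, 0], "spin": 0}
  ]
}}

```text
time: 6.85
tcp_pos: [0.518, -0.0718, 0.1323]
orientation: [[0.234, 0.972, -0.001], [0.972, -0.234, 0.0], [-0.0, -0.001, -1.0]]
ft_force: [0.1, 0.5, 0.4]
finger_gap: 0.0214
```

```bash
python3 -c "
from h import *
loc()"
```

```text
t 6.85 tcp [518.  -71.8 132.3] yaw_y -13.5 tilt [-0.0008  0.0002] F [0.12 0.51 0.38] gap 21.4
housing x,y,tip -3.96 -0.56 66.78 Fx,Fy -0.01 0.52
```

{"api": "send_rows", "payload": {
  "series": [
    {"fingers": 255, "travel": [0, 0, 0.05], "spin": 0},
    {"fingers": 255, "travel": [0, 0, 0.05], "spin": 0},
    {"fingers": 255, "travel": [0, 0, 0], "spin": 0},
    {"fingers": 255, "travel": [0, 0, 0], "spin": 0}
  ]
}}

```text
time: 7.25
tcp_pos: [0.5183, -0.0718, 0.1277]
orientation: [[0.234, 0.972, -0.0], [0.972, -0.234, -0.0], [-0.0, -0.0, -1.0]]
ft_force: [0.3, 0.2, -0.6]
finger_gap: 0.0212
```

```bash
python3 -c "
from h import *
loc()"
```

```text
t 7.25 tcp [518.3 -71.8 127.7] yaw_y -13.5 tilt [-0.0001 -0.0001] F [ 0.28  0.2  -0.6 ] gap 21.2
housing x,y,tip -3.68 -0.52 62.25 Fx,Fy 0.23 0.26
```

No contact down to 62 mm, so it is a gap between teeth. Go slightly deeper and start the first stroke.

```bash
cat >> h.py <<'E'
def feel(n=10):
    F=[];
    for i in range(n): robot.read_camera('top'); F.append(robot.observe()['ft_force'])
    loc(); F=np.array(F); print('MEAN Fx %.2f Fy %.2f Fz %.2f  (sd x %.2f)'%((F[:,:2]@UX).mean(),(F[:,:2]@UY).mean(),F[:,2].mean(),(F[:,:2]@UX).std()))
E
python3 -c "
from h import *
feel(6)"
```

```text
t 7.55 tcp [518.4 -71.8 127.9] yaw_y -13.5 tilt [ 0.0001 -0.0001] F [ 0.37  0.03 -0.66] gap 20.9
housing x,y,tip -3.61 -0.51 62.37 Fx,Fy 0.36 0.12
MEAN Fx 0.22 Fy -0.07 Fz -0.55  (sd x 0.41)
```

{"api": "send_rows", "payload": {
  "series": [
    {"fingers": 255, "travel": [0.01, 0, 0.06], "spin": 0},
    {"fingers": 255, "travel": [0, 0.04, 0], "spin": 0},
    {"fingers": 255, "travel": [0, 0.04, 0], "spin": 0},
    {"fingers": 255, "travel": [0, 0.04, 0], "spin": 0},
    {"fingers": 255, "travel": [0, 0.04, 0], "spin": 0},
    {"fingers": 255, "travel": [0, 0.04, 0], "spin": 0}
  ]
}}

```text
time: 8.15
tcp_pos: [0.5257, -0.0731, 0.1241]
orientation: [[0.233, 0.972, -0.006], [0.972, -0.233, 0.001], [-0.001, -0.006, -1.0]]
ft_force: [-5.6, 1.4, 2.1]
finger_gap: 0.021
```

```bash
python3 -c "
from h import *
loc();feel(8)"
```

```text
t 8.15 tcp [525.7 -73.1 124.1] yaw_y -13.5 tilt [-0.0064  0.0008] F [-5.63  1.37  2.1 ] gap 21.0
housing x,y,tip 3.79 0.01 58.62 Fx,Fy -5.79 0.01
t 8.55 tcp [525.9 -73.1 124.1] yaw_y -13.5 tilt [-0.0058  0.0008] F [-5.54  1.11  1.28] gap 21.2
housing x,y,tip 3.99 0.01 58.57 Fx,Fy -5.65 -0.21
MEAN Fx -5.37 Fy -0.59 Fz 1.71  (sd x 0.44)
```

{"api": "send_rows", "payload": {
  "series": [
    {"fingers": 255, "travel": [0, 0.04, 0], "spin": 0},
    {"fingers": 255, "travel": [0, 0.04, 0], "spin": 0},
    {"fingers": 255, "travel": [0, 0.04, 0], "spin": 0}
  ]
}}

```text
time: 8.85
tcp_pos: [0.5303, -0.0742, 0.1231]
orientation: [[0.233, 0.972, -0.009], [0.972, -0.233, 0.002], [-0.001, -0.009, -1.0]]
ft_force: [-7.7, 1.9, -1.2]
finger_gap: 0.0209
```

```bash
python3 -c "
from h import *
feel(8)"
```

```text
t 9.25 tcp [530.5 -74.3 123.1] yaw_y -13.5 tilt [-0.0085  0.0014] F [-5.95  2.36 -0.48] gap 21.4
housing x,y,tip 8.78 -0.03 57.65 Fx,Fy -6.33 0.9
MEAN Fx -6.63 Fy 0.18 Fz -0.60  (sd x 0.22)
```

{"api": "send_rows", "payload": {
  "series": [
    {"fingers": 255, "travel": [0, 0.04, 0], "spin": 0},
    {"fingers": 255, "travel": [0, 0.04, 0], "spin": 0},
    {"fingers": 255, "travel": [0, 0.03, 0], "spin": 0}
  ]
}}

```text
time: 9.55
tcp_pos: [0.5359, -0.0756, 0.1232]
orientation: [[0.233, 0.972, -0.009], [0.972, -0.233, 0.001], [-0.001, -0.009, -1.0]]
ft_force: [-7.3, 1.1, 0.1]
finger_gap: 0.0215
```

```bash
python3 -c "
from h import *
feel(8)"
```

```text
t 9.95 tcp [536.4 -75.7 123.5] yaw_y -13.5 tilt [-0.0072  0.0011] F [-5.52  0.82  0.78] gap 21.7
housing x,y,tip 14.87 -0.05 58.02 Fx,Fy -5.56 -0.49
MEAN Fx -6.08 Fy 0.18 Fz 0.49  (sd x 0.64)
```

{"api": "send_rows", "payload": {
  "series": [
    {"fingers": 255, "travel": [0, -0.12, 0], "spin": 0},
    {"fingers": 255, "travel": [0, 0, -0.12], "spin": 0},
    {"fingers": 255, "travel": [0, 0, -0.12], "spin": 0},
    {"fingers": 255, "travel": [0, 0, 0], "spin": 0},
    {"fingers": 255, "travel": [0, -0.18, 0], "spin": 0},
    {"fingers": 255, "travel": [0, -0.18, 0], "spin": 0},
    {"fingers": 255, "travel": [0, 0, 0], "spin": 0},
    {"fingers": 255, "travel": [0, 0, 0], "spin": 0}
  ]
}}

```text
time: 10.75
tcp_pos: [0.5157, -0.0708, 0.1368]
orientation: [[0.234, 0.972, 0.0], [0.972, -0.234, -0.001], [-0.001, 0.0, -1.0]]
ft_force: [0.4, -0.3, -1.4]
finger_gap: 0.0211
```

```bash
python3 -c "
from h import *
loc()"
```

```text
t 10.75 tcp [515.7 -70.8 136.8] yaw_y -13.5 tilt [ 0.0002 -0.0007] F [ 0.39 -0.33 -1.38] gap 21.1
housing x,y,tip -6.45 -0.16 71.31 Fx,Fy 0.46 -0.23
```

{"api": "send_rows", "payload": {
  "series": [
    {"fingers": 255, "travel": [0, 0, 0.06], "spin": 0},
    {"fingers": 255, "travel": [0, 0, 0.06], "spin": 0},
    {"fingers": 255, "travel": [0, 0, 0.05], "spin": 0},
    {"fingers": 255, "travel": [0, 0, 0], "spin": 0}
  ]
}}

```text
time: 11.15
tcp_pos: [0.5157, -0.0707, 0.1276]
orientation: [[0.234, 0.972, -0.001], [0.972, -0.234, 0.0], [0.0, -0.001, -1.0]]
ft_force: [0.4, -0.2, -1.2]
finger_gap: 0.0215
```

```bash
python3 -c "
from h import *
feel(3)"
```

```text
t 11.3 tcp [516.1 -70.7 128.2] yaw_y -13.5 tilt [-0.0001  0.0001] F [-0.3   0.54 -0.49] gap 21.3
housing x,y,tip -6.1 0.07 62.73 Fx,Fy -0.42 0.46
MEAN Fx -0.07 Fy 0.07 Fz -0.68  (sd x 0.28)
```

{"api": "send_rows", "payload": {
  "series": [
    {"fingers": 255, "travel": [0, 0, 0.06], "spin": 0},
    {"fingers": 255, "travel": [0, 0.06, 0], "spin": 0},
    {"fingers": 255, "travel": [0, 0.06, 0], "spin": 0},
    {"fingers": 255, "travel": [0, 0.04, 0], "spin": 0},
    {"fingers": 255, "travel": [0, 0.04, 0], "spin": 0},
    {"fingers": 255, "travel": [0, 0.04, 0], "spin": 0}
  ]
}}

```text
time: 11.9
tcp_pos: [0.525, -0.073, 0.1245]
orientation: [[0.233, 0.972, -0.007], [0.972, -0.233, 0.001], [-0.001, -0.007, -1.0]]
ft_force: [-7.1, 1.0, 2.0]
finger_gap: 0.0209
```

```bash
python3 -c "
from h import *
feel(8)"
```

```text
t 12.3 tcp [525.3 -73.  124.5] yaw_y -13.5 tilt [-0.0062  0.0009] F [-5.29  1.53  1.46] gap 21.7
housing x,y,tip 3.38 -0.03 58.97 Fx,Fy -5.5 0.25
MEAN Fx -5.53 Fy -0.12 Fz 1.71  (sd x 0.46)
```

{"api": "send_rows", "payload": {
  "series": [
    {"fingers": 255, "travel": [0, 0.04, 0], "spin": 0},
    {"fingers": 255, "travel": [0, 0.04, 0], "spin": 0},
    {"fingers": 255, "travel": [0, 0.04, 0], "spin": 0}
  ]
}}

```text
time: 12.6
tcp_pos: [0.5298, -0.0741, 0.1236]
orientation: [[0.233, 0.972, -0.009], [0.972, -0.233, 0.001], [-0.001, -0.009, -1.0]]
ft_force: [-7.1, 2.1, -1.3]
finger_gap: 0.0211
```

```bash
python3 -c "
from h import *
feel(8)"
```

```text
t 13.0 tcp [530.  -74.2 123.6] yaw_y -13.5 tilt [-0.0087  0.0015] F [-6.69  1.97 -0.43] gap 21.1
housing x,y,tip 8.25 -0.06 58.09 Fx,Fy -6.96 0.35
MEAN Fx -6.92 Fy 0.04 Fz -0.92  (sd x 0.39)
```

{"api": "send_rows", "payload": {
  "series": [
    {"fingers": 255, "travel": [0, 0.04, 0], "spin": 0},
    {"fingers": 255, "travel": [0, 0.04, 0], "spin": 0}
  ]
}}

```text
time: 13.2
tcp_pos: [0.5336, -0.0751, 0.1235]
orientation: [[0.233, 0.972, -0.01], [0.972, -0.233, 0.002], [-0.001, -0.01, -1.0]]
ft_force: [-7.1, 1.5, -0.4]
finger_gap: 0.0218
```

```bash
python3 -c "
from h import *
feel(5)"
```

```text
t 13.45 tcp [534.2 -75.2 123.8] yaw_y -13.5 tilt [-0.0081  0.0013] F [-6.7   1.68  0.77] gap 21.6
housing x,y,tip 12.56 -0.11 58.29 Fx,Fy -6.91 0.07
MEAN Fx -6.64 Fy -0.59 Fz -0.11  (sd x 0.17)
```

{"api": "send_rows", "payload": {
  "series": [
    {"fingers": 255, "travel": [0, 0.04, 0], "spin": 0}
  ]
}}

```text
time: 13.55
tcp_pos: [0.5358, -0.0756, 0.1238]
orientation: [[0.233, 0.972, -0.009], [0.972, -0.233, 0.001], [-0.001, -0.009, -1.0]]
ft_force: [-7.2, 0.8, 0.3]
finger_gap: 0.021
```

```bash
python3 -c "
from h import *
feel(6)"
```

```text
t 13.85 tcp [536.5 -75.7 124. ] yaw_y -13.5 tilt [-0.0073  0.0011] F [-5.19  1.8   0.65] gap 21.2
housing x,y,tip 14.92 -0.06 58.55 Fx,Fy -5.47 0.54
MEAN Fx -6.12 Fy 0.05 Fz 0.12  (sd x 0.46)
```

{"api": "send_rows", "payload": {
  "series": [
    {"fingers": 255, "travel": [0, -0.12, 0], "spin": 0},
    {"fingers": 255, "travel": [0, 0, -0.12], "spin": 0},
    {"fingers": 255, "travel": [0, 0, -0.12], "spin": 0},
    {"fingers": 255, "travel": [0, 0, 0], "spin": 0},
    {"fingers": 255, "travel": [0, -0.18, 0], "spin": 0},
    {"fingers": 255, "travel": [0, -0.18, 0], "spin": 0},
    {"fingers": 255, "travel": [0, 0, 0], "spin": 0},
    {"fingers": 255, "travel": [0, 0, 0], "spin": 0}
  ]
}}

```text
time: 14.65
tcp_pos: [0.5157, -0.0708, 0.1373]
orientation: [[0.234, 0.972, 0.0], [0.972, -0.234, -0.001], [-0.001, 0.0, -1.0]]
ft_force: [0.5, 0.1, -1.0]
finger_gap: 0.0208
```

```bash
python3 -c "
from h import *
loc()"
```

```text
t 14.65 tcp [515.7 -70.8 137.3] yaw_y -13.5 tilt [ 0.0001 -0.0006] F [ 0.49  0.14 -1.05] gap 20.8
housing x,y,tip -6.47 -0.16 71.79 Fx,Fy 0.44 0.25
```

Same place; stroke 3, in finer steps with readings at each.

{"api": "send_rows", "payload": {
  "series": [
    {"fingers": 255, "travel": [0, 0, 0.06], "spin": 0},
    {"fingers": 255, "travel": [0, 0, 0.06], "spin": 0},
    {"fingers": 255, "travel": [0, 0, 0.06], "spin": 0},
    {"fingers": 255, "travel": [0, 0, 0.05], "spin": 0},
    {"fingers": 255, "travel": [0, 0, 0], "spin": 0},
    {"fingers": 255, "travel": [0, 0, 0], "spin": 0}
  ]
}}

```text
time: 15.25
tcp_pos: [0.516, -0.0707, 0.1257]
orientation: [[0.234, 0.972, -0.0], [0.972, -0.234, 0.0], [0.0, -0.0, -1.0]]
ft_force: [1.7, -0.6, -0.3]
finger_gap: 0.0211
```

{"api": "send_rows", "payload": {
  "series": [
    {"fingers": 255, "travel": [0, 0.06, 0], "spin": 0},
    {"fingers": 255, "travel": [0, 0.06, 0], "spin": 0},
    {"fingers": 255, "travel": [0, 0.06, 0], "spin": 0}
  ]
}}

```text
time: 15.55
tcp_pos: [0.5225, -0.0723, 0.1254]
orientation: [[0.234, 0.972, -0.006], [0.972, -0.234, 0.001], [-0.001, -0.006, -1.0]]
ft_force: [-6.3, 1.7, 2.9]
finger_gap: 0.021
```

```bash
python3 -c "
from h import *
feel(6)"
```

```text
t 15.85 tcp [522.8 -72.4 125.3] yaw_y -13.5 tilt [-0.0051  0.0007] F [-4.68  1.13  2.55] gap 21.1
housing x,y,tip 0.83 0.03 59.84 Fx,Fy -4.81 0.01
MEAN Fx -5.55 Fy 0.02 Fz 2.41  (sd x 0.54)
```

{"api": "send_rows", "payload": {
  "series": [
    {"fingers": 255, "travel": [0, 0.04, 0], "spin": 0}
  ]
}}

```text
time: 15.95
tcp_pos: [0.5242, -0.0727, 0.1252]
orientation: [[0.233, 0.972, -0.006], [0.972, -0.233, 0.001], [-0.001, -0.006, -1.0]]
ft_force: [-6.2, 1.3, 1.7]
finger_gap: 0.0211
```

```bash
python3 -c "
from h import *
feel(6)"
```

```text
t 16.25 tcp [524.5 -72.8 125.2] yaw_y -13.5 tilt [-0.0057  0.0008] F [-5.49  0.65  1.65] gap 21.0
housing x,y,tip 2.58 0.03 59.71 Fx,Fy -5.49 -0.65
MEAN Fx -5.62 Fy 0.14 Fz 2.20  (sd x 0.50)
```

{"api": "send_rows", "payload": {
  "series": [
    {"fingers": 255, "travel": [0, 0.04, 0], "spin": 0}
  ]
}}

```text
time: 16.35
tcp_pos: [0.526, -0.0732, 0.125]
orientation: [[0.233, 0.972, -0.007], [0.972, -0.233, 0.001], [-0.001, -0.007, -1.0]]
ft_force: [-5.5, 1.4, 0.9]
finger_gap: 0.0212
```

```bash
python3 -c "
from h import *
feel(6)"
```

```text
t 16.65 tcp [526.2 -73.2 125. ] yaw_y -13.5 tilt [-0.0062  0.001 ] F [-5.27  1.12  1.6 ] gap 21.5
housing x,y,tip 4.34 0.02 59.49 Fx,Fy -5.38 -0.14
MEAN Fx -5.42 Fy 0.04 Fz 1.42  (sd x 0.45)
```

{"api": "send_rows", "payload": {
  "series": [
    {"fingers": 255, "travel": [0, 0.04, 0], "spin": 0}
  ]
}}

```text
time: 16.75
tcp_pos: [0.5276, -0.0735, 0.1248]
orientation: [[0.233, 0.972, -0.007], [0.972, -0.233, 0.001], [-0.001, -0.007, -1.0]]
ft_force: [-6.8, 1.1, -0.3]
finger_gap: 0.0209
```

```bash
python3 -c "
from h import *
feel(6)"
```

```text
t 17.05 tcp [527.8 -73.6 124.7] yaw_y -13.5 tilt [-0.007   0.0011] F [-6.01  1.95  0.28] gap 21.0
housing x,y,tip 5.99 -0.0 59.16 Fx,Fy -6.3 0.5
MEAN Fx -6.16 Fy 0.14 Fz 0.62  (sd x 0.35)
```

{"api": "send_rows", "payload": {
  "series": [
    {"fingers": 255, "travel": [0, 0.04, 0], "spin": 0}
  ]
}}

```text
time: 17.15
tcp_pos: [0.5291, -0.0739, 0.1244]
orientation: [[0.233, 0.972, -0.008], [0.972, -0.233, 0.001], [-0.001, -0.008, -1.0]]
ft_force: [-7.5, 2.8, -1.2]
finger_gap: 0.021
```

```bash
python3 -c "
from h import *
feel(6)"
```

```text
t 17.45 tcp [529.4 -74.  124.4] yaw_y -13.5 tilt [-0.008   0.0013] F [-5.64  1.13 -0.36] gap 21.3
housing x,y,tip 7.56 -0.0 58.85 Fx,Fy -5.75 -0.22
MEAN Fx -6.21 Fy 0.26 Fz -0.57  (sd x 0.32)
```

{"api": "send_rows", "payload": {
  "series": [
    {"fingers": 255, "travel": [0, 0.04, 0], "spin": 0}
  ]
}}

```text
time: 17.55
tcp_pos: [0.5307, -0.0743, 0.1241]
orientation: [[0.233, 0.972, -0.009], [0.972, -0.233, 0.001], [-0.001, -0.009, -1.0]]
ft_force: [-6.5, 1.9, -0.6]
finger_gap: 0.021
```

```bash
python3 -c "
from h import *
feel(6)"
```

```text
t 17.85 tcp [531.1 -74.4 124.2] yaw_y -13.5 tilt [-0.0085  0.0014] F [-6.4   2.09  0.45] gap 20.9
housing x,y,tip 9.33 -0.01 58.72 Fx,Fy -6.71 0.54
MEAN Fx -6.68 Fy 0.13 Fz -0.50  (sd x 0.26)
```

{"api": "send_rows", "payload": {
  "series": [
    {"fingers": 255, "travel": [0, 0.04, 0], "spin": 0}
  ]
}}

```text
time: 17.95
tcp_pos: [0.5326, -0.0748, 0.1241]
orientation: [[0.233, 0.972, -0.009], [0.972, -0.233, 0.001], [-0.001, -0.009, -1.0]]
ft_force: [-6.7, 1.9, -1.0]
finger_gap: 0.0214
```

```bash
python3 -c "
from h import *
feel(6)"
```

```text
t 18.25 tcp [533.2 -75.  124.3] yaw_y -13.5 tilt [-0.0081  0.0013] F [-6.38  1.63  0.44] gap 20.8
housing x,y,tip 11.5 -0.07 58.81 Fx,Fy -6.59 0.1
MEAN Fx -6.30 Fy -0.16 Fz -0.12  (sd x 0.31)
```

{"api": "send_rows", "payload": {
  "series": [
    {"fingers": 255, "travel": [0, 0.04, 0], "spin": 0}
  ]
}}

```text
time: 18.35
tcp_pos: [0.5347, -0.0753, 0.1242]
orientation: [[0.233, 0.972, -0.009], [0.972, -0.233, 0.001], [-0.001, -0.009, -1.0]]
ft_force: [-6.9, 2.4, -0.1]
finger_gap: 0.0211
```

```bash
python3 -c "
from h import *
feel(6)"
```

```text
t 18.65 tcp [535.1 -75.4 124.4] yaw_y -13.5 tilt [-0.0081  0.0012] F [-6.14  1.42  0.67] gap 21.4
housing x,y,tip 13.5 -0.08 58.92 Fx,Fy -6.3 -0.05
MEAN Fx -6.65 Fy -0.22 Fz 0.56  (sd x 0.41)
```

{"api": "send_rows", "payload": {
  "series": [
    {"fingers": 255, "travel": [0, 0.03, 0], "spin": 0}
  ]
}}

```text
time: 18.75
tcp_pos: [0.5361, -0.0757, 0.1243]
orientation: [[0.233, 0.972, -0.009], [0.972, -0.233, 0.001], [-0.001, -0.009, -1.0]]
ft_force: [-7.7, 1.9, 0.9]
finger_gap: 0.0212
```

```bash
python3 -c "
from h import *
feel(6)"
```

```text
t 19.05 tcp [536.4 -75.7 124.4] yaw_y -13.5 tilt [-0.0085  0.0013] F [-7.43  2.17  0.57] gap 21.0
housing x,y,tip 14.86 -0.03 58.91 Fx,Fy -7.73 0.38
MEAN Fx -7.12 Fy 0.11 Fz 0.84  (sd x 0.30)
```

{"api": "send_rows", "payload": {
  "series": [
    {"fingers": 255, "travel": [0, -0.12, 0], "spin": 0},
    {"fingers": 255, "travel": [0, 0, -0.12], "spin": 0},
    {"fingers": 255, "travel": [0, 0, -0.12], "spin": 0},
    {"fingers": 255, "travel": [0, 0, 0], "spin": 0},
    {"fingers": 255, "travel": [0, -0.18, 0], "spin": 0},
    {"fingers": 255, "travel": [0, -0.18, 0], "spin": 0},
    {"fingers": 255, "travel": [0, 0, 0], "spin": 0},
    {"fingers": 255, "travel": [0, 0, 0], "spin": 0}
  ]
}}

```text
time: 19.85
tcp_pos: [0.5162, -0.071, 0.1378]
orientation: [[0.234, 0.972, 0.0], [0.972, -0.234, -0.001], [-0.001, 0.0, -1.0]]
ft_force: [-0.1, -0.9, -0.4]
finger_gap: 0.021
```

```bash
python3 -c "
from h import *
loc()"
```

```text
t 19.85 tcp [516.2 -71.  137.8] yaw_y -13.5 tilt [ 0.0001 -0.0007] F [-0.11 -0.92 -0.43] gap 21.0
housing x,y,tip -5.95 -0.19 72.31 Fx,Fy 0.11 -0.92
```

{"api": "send_rows", "payload": {
  "series": [
    {"fingers": 255, "travel": [0, 0, 0.07], "spin": 0},
    {"fingers": 255, "travel": [0, 0, 0.07], "spin": 0},
    {"fingers": 255, "travel": [0, 0, 0.06], "spin": 0},
    {"fingers": 255, "travel": [0, 0, 0.05], "spin": 0},
    {"fingers": 255, "travel": [0, 0, 0], "spin": 0},
    {"fingers": 255, "travel": [0, 0, 0], "spin": 0}
  ]
}}

```text
time: 20.45
tcp_pos: [0.5165, -0.0709, 0.1252]
orientation: [[0.234, 0.972, -0.0], [0.972, -0.234, 0.0], [0.0, -0.0, -1.0]]
ft_force: [0.1, -0.5, -0.7]
finger_gap: 0.0212
```

{"api": "send_rows", "payload": {
  "series": [
    {"fingers": 255, "travel": [0, 0.06, 0], "spin": 0},
    {"fingers": 255, "travel": [0, 0.06, 0], "spin": 0}
  ]
}}

```text
time: 20.65
tcp_pos: [0.5199, -0.0717, 0.1249]
orientation: [[0.234, 0.972, -0.006], [0.972, -0.234, 0.001], [-0.001, -0.006, -1.0]]
ft_force: [-8.1, 2.0, 3.6]
finger_gap: 0.0214
```

```bash
python3 -c "
from h import *
feel(5)"
```

```text
t 20.9 tcp [520.  -71.7 124.8] yaw_y -13.5 tilt [-0.0061  0.0008] F [-6.27  1.03  3.43] gap 21.1
housing x,y,tip -2.06 0.05 59.29 Fx,Fy -6.34 -0.46
MEAN Fx -6.40 Fy -0.27 Fz 3.07  (sd x 0.20)
```

{"api": "send_rows", "payload": {
  "series": [
    {"fingers": 255, "travel": [0, 0.04, 0], "spin": 0}
  ]
}}

```text
time: 21.0
tcp_pos: [0.521, -0.0719, 0.1247]
orientation: [[0.233, 0.972, -0.008], [0.972, -0.233, 0.001], [-0.001, -0.008, -1.0]]
ft_force: [-9.0, 1.7, 5.7]
finger_gap: 0.0214
```

```bash
python3 -c "
from h import *
feel(6)"
```

```text
t 21.3 tcp [521.2 -71.9 124.7] yaw_y -13.5 tilt [-0.0079  0.0011] F [-7.65  1.67  4.66] gap 21.1
housing x,y,tip -0.87 0.08 59.16 Fx,Fy -7.83 -0.16
MEAN Fx -7.74 Fy 0.14 Fz 4.36  (sd x 0.60)
```

{"api": "send_rows", "payload": {
  "series": [
    {"fingers": 255, "travel": [0, 0.03, 0], "spin": 0}
  ]
}}

```text
time: 21.4
tcp_pos: [0.5221, -0.0721, 0.1246]
orientation: [[0.233, 0.972, -0.009], [0.972, -0.233, 0.001], [-0.001, -0.009, -1.0]]
ft_force: [-9.2, 2.8, 4.7]
finger_gap: 0.0211
```

```bash
python3 -c "
from h import *
feel(8)"
```

```text
t 21.8 tcp [522.3 -72.2 124.6] yaw_y -13.5 tilt [-0.0087  0.0011] F [-9.41  2.43  4.11] gap 21.1
housing x,y,tip 0.25 0.07 59.1 Fx,Fy -9.72 0.17
MEAN Fx -8.81 Fy 0.32 Fz 5.06  (sd x 0.50)
```

{"api": "send_rows", "payload": {
  "series": [
    {"fingers": 255, "travel": [0, 0.02, 0], "spin": 0}
  ]
}}

```text
time: 21.9
tcp_pos: [0.5229, -0.0724, 0.1246]
orientation: [[0.233, 0.972, -0.009], [0.972, -0.233, 0.001], [-0.001, -0.009, -1.0]]
ft_force: [-8.8, 1.8, 5.1]
finger_gap: 0.0213
```

```bash
python3 -c "
from h import *
feel(8)"
```

```text
t 22.3 tcp [523.  -72.4 124.6] yaw_y -13.5 tilt [-0.0092  0.0012] F [-8.46  1.66  5.12] gap 20.9
housing x,y,tip 1.01 0.08 59.07 Fx,Fy -8.62 -0.36
MEAN Fx -9.14 Fy -0.07 Fz 5.20  (sd x 0.42)
```

Push is now 9.1 N against 5.55 N free at the same spot (torque estimate ratio ≈1.5). Stop here, back off and lift out.

{"api": "send_rows", "payload": {
  "series": [
    {"fingers": 255, "travel": [0, -0.12, 0], "spin": 0},
    {"fingers": 255, "travel": [0, 0, -0.1], "spin": 0},
    {"fingers": 255, "travel": [0, 0, -0.3], "spin": 0},
    {"fingers": 255, "travel": [0, 0, -0.5], "spin": 0},
    {"fingers": 255, "travel": [0, 0, -0.4], "spin": 0},
    {"fingers": 255, "travel": [0, 0, 0], "spin": 0},
    {"fingers": 255, "travel": [0, 0, 0], "spin": 0}
  ]
}}

```text
time: 23.0
tcp_pos: [0.5217, -0.0722, 0.1913]
orientation: [[0.234, 0.972, 0.002], [0.972, -0.234, -0.001], [-0.0, 0.002, -1.0]]
ft_force: [0.7, 0.5, -0.8]
finger_gap: 0.0212
```

Run:
```python
from h import *
loc(); plan([(499.6,248.3,188,-22.7)],255)
```

```text
t 23.0 tcp [521.7 -72.2 191.3] yaw_y -13.5 tilt [ 0.0024 -0.0009] F [ 0.67  0.53 -0.8 ] gap 21.2
housing x,y,tip -0.31 -0.04 125.84 Fx,Fy 0.53 0.67
[{fingers: 255, travel: [0.681, -0.214, 0.007], spin: 0.17}, {fingers: 255, travel: [0.677, -0.226, 0.007], spin: 0.17}, {fingers: 255, travel: [0.673, -0.238, 0.007], spin: 0.17}, {fingers: 255, travel: [0.668, -0.25, 0.007], spin: 0.17}, {fingers: 255, travel: [0.664, -0.262, 0.006], spin: 0.17}, {fingers: 255, travel: [0.659, -0.274, 0.007], spin: 0.17}, {fingers: 255, travel: [0.654, -0.286, 0.006], spin: 0.17}, {fingers: 255, travel: [0.649, -0.298, 0.007], spin: 0.17}, {fingers: 255, travel: [0.644, -0.309, 0.006], spin: 0.17}]
```

{"api": "send_rows", "payload": {
  "series": [
    {"fingers": 255, "travel": [0.68, -0.21, 0], "spin": 0.17},
    {"fingers": 255, "travel": [0.68, -0.23, 0], "spin": 0.17},
    {"fingers": 255, "travel": [0.67, -0.24, 0], "spin": 0.17},
    {"fingers": 255, "travel": [0.67, -0.25, 0], "spin": 0.17},
    {"fingers": 255, "travel": [0.66, -0.26, 0], "spin": 0.17},
    {"fingers": 255, "travel": [0.66, -0.27, 0], "spin": 0.17},
    {"fingers": 255, "travel": [0.65, -0.29, 0], "spin": 0.17},
    {"fingers": 255, "travel": [0.65, -0.3, 0], "spin": 0.17},
    {"fingers": 255, "travel": [0.64, -0.31, 0], "spin": 0.17}
  ]
}}

```text
time: 23.9
tcp_pos: [0.4979, 0.2491, 0.1893]
orientation: [[0.387, 0.922, -0.001], [0.922, -0.387, -0.001], [-0.001, -0.001, -1.0]]
ft_force: [0.5, 0.6, -0.1]
finger_gap: 0.0213
```

{"api": "send_rows", "payload": {
  "series": [
    {"fingers": 255, "travel": [0, 0, 0], "spin": 0},
    {"fingers": 255, "travel": [0, 0, 0], "spin": 0},
    {"fingers": 255, "travel": [0, 0, 0], "spin": 0}
  ]
}}

```text
time: 24.2
tcp_pos: [0.4986, 0.2466, 0.1895]
orientation: [[0.387, 0.922, -0.001], [0.922, -0.387, -0.001], [-0.002, -0.0, -1.0]]
ft_force: [-0.3, -0.4, -0.3]
finger_gap: 0.0213
```

Run:
```python
from h import *
st(); plan([(499.4,248.8,140,-22.7)],255)
c=cam('top'); v=proj(c,[.499,.249,.058])[0].astype(int); d=cam('scene'); u=proj(d,[.499,.249,.09])[0].astype(int)
cv2.imwrite('pics/r1.png',np.hstack([cv2.resize(k['img'][q[1]-35:q[1]+35,q[0]-35:q[0]+35],(400,400),interpolation=cv2.INTER_CUBIC) for k,q in((c,v),(d,u))]))
```

```text
t 24.2 tcp [498.6 246.6 189.5] yaw_y -22.8 tilt [-0.0011 -0.0013] F [-0.31 -0.43 -0.27] gap 21.3
[{fingers: 255, travel: [0.024, -0.001, 0.495], spin: -0.006}, {fingers: 255, travel: [0.024, -0.0, 0.494], spin: -0.006}]
```

View pics/r1.png

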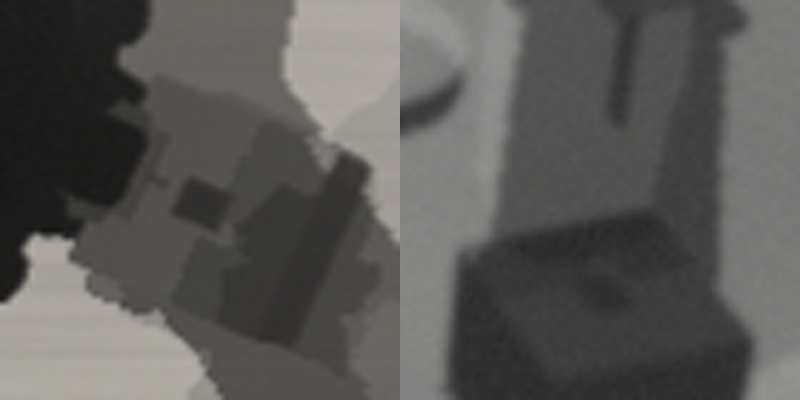

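The left crop shows the free well mouth at (203,203), long side along the world ~67° direction, as the blade's wide side lies; the right crop shows the blade at (620,110) above the well (605,292).

Run:
```python
from h import *
c=cam('top'); v=proj(c,[.499,.249,.058])[0].astype(int); print(onz(c,[v-35+np.array([203,203])/5.714-.4],.058)*1000)
```

```text
[[499.48332459 250.38601545  58.        ]]
```

{"api": "send_rows", "payload": {
  "series": [
    {"fingers": 255, "travel": [0.04, 0, 0.5], "spin": 0},
    {"fingers": 255, "travel": [0, 0, 0.48], "spin": 0},
    {"fingers": 255, "travel": [0, 0, 0], "spin": 0},
    {"fingers": 255, "travel": [0, 0, 0], "spin": 0}
  ]
}}

```text
time: 24.75
tcp_pos: [0.4994, 0.2493, 0.1415]
orientation: [[0.387, 0.922, -0.001], [0.922, -0.387, -0.0], [-0.0, -0.0, -1.0]]
ft_force: [0.6, 0.2, -0.5]
finger_gap: 0.0215
```

Run:
```python
from h import *
st()
```

```text
t 24.75 tcp [499.4 249.3 141.5] yaw_y -22.8 tilt [-0.0005 -0.0003] F [ 0.56  0.22 -0.45] gap 21.5
```

{"api": "send_rows", "payload": {
  "series": [
    {"fingers": 255, "travel": [0, 0, 0.2], "spin": 0},
    {"fingers": 255, "travel": [0, 0, 0.2], "spin": 0},
    {"fingers": 255, "travel": [0, 0, 0.2], "spin": 0},
    {"fingers": 255, "travel": [0, 0, 0.2], "spin": 0},
    {"fingers": 255, "travel": [0, 0, 0.2], "spin": 0},
    {"fingers": 255, "travel": [0, 0, 0.2], "spin": 0},
    {"fingers": 255, "travel": [0, 0, 0.1], "spin": 0},
    {"fingers": 255, "travel": [0, 0, 0], "spin": 0}
  ]
}}

```text
time: 25.55
tcp_pos: [0.4986, 0.2497, 0.0752]
orientation: [[0.386, 0.923, -0.002], [0.923, -0.386, -0.001], [-0.001, -0.001, -1.0]]
ft_force: [0.8, 0.4, -0.6]
finger_gap: 0.0214
```

{"api": "send_rows", "payload": {
  "series": [
    {"fingers": 255, "travel": [0, 0, 0.04], "spin": 0},
    {"fingers": 255, "travel": [0, 0, 0.04], "spin": 0},
    {"fingers": 255, "travel": [0, 0, 0], "spin": 0}
  ]
}}

```text
time: 25.85
tcp_pos: [0.4996, 0.2503, 0.0735]
orientation: [[0.386, 0.923, 0.001], [0.923, -0.386, -0.0], [0.0, 0.001, -1.0]]
ft_force: [-2.0, -1.1, 4.4]
finger_gap: 0.0213
```

Run:
```python
from h import *
st()
```

```text
t 25.85 tcp [499.6 250.3  73.5] yaw_y -22.7 tilt [ 0.0011 -0.0002] F [-2.   -1.13  4.4 ] gap 21.3
```

Seated at the same height as before (73.5 mm, contact felt). Release and rise.

{"api": "send_rows", "payload": {
  "series": [
    {"fingers": 170, "travel": [0, 0, -0.02], "spin": 0},
    {"fingers": 120, "travel": [0, 0, 0], "spin": 0},
    {"fingers": 60, "travel": [0, 0, 0], "spin": 0},
    {"fingers": 0, "travel": [0, 0, 0], "spin": 0},
    {"fingers": 0, "travel": [0, 0, 0], "spin": 0},
    {"fingers": 0, "travel": [0, 0, 0], "spin": 0}
  ]
}}

```text
time: 26.45
tcp_pos: [0.4992, 0.2499, 0.0732]
orientation: [[0.386, 0.923, -0.0], [0.923, -0.386, -0.0], [-0.0, -0.0, -1.0]]
ft_force: [0.1, -0.7, -0.3]
finger_gap: 0.0854
```

{"api": "send_rows", "payload": {
  "series": [
    {"fingers": 0, "travel": [0, 0, -0.3], "spin": 0},
    {"fingers": 0, "travel": [0, 0, -0.6], "spin": 0},
    {"fingers": 0, "travel": [0, 0, -0.6], "spin": 0},
    {"fingers": 0, "travel": [0, 0, -0.6], "spin": 0},
    {"fingers": 0, "travel": [-0.6, 0, -0.4], "spin": 0},
    {"fingers": 0, "travel": [-0.8, 0, 0], "spin": 0},
    {"fingers": 0, "travel": [-0.8, 0, 0], "spin": 0},
    {"fingers": 0, "travel": [0, 0, 0], "spin": 0},
    {"fingers": 0, "travel": [0, 0, 0], "spin": 0}
  ]
}}

```text
time: 27.35
tcp_pos: [0.4571, 0.1479, 0.1994]
orientation: [[0.388, 0.922, 0.002], [0.922, -0.388, -0.001], [0.0, 0.002, -1.0]]
ft_force: [0.3, 0.7, -0.2]
finger_gap: 0.0856
```

Run:
```python
from h import *
st()
c=cam('top'); v=proj(c,[.499,.249,.07])[0].astype(int); d=cam('scene'); u=proj(d,[.53,.07,.06])[0].astype(int)
cv2.imwrite('pics/f1.png',np.hstack([cv2.resize(c['img'][v[1]-32:v[1]+32,v[0]-32:v[0]+32],(400,400),interpolation=cv2.INTER_CUBIC),cv2.resize(d['img'][u[1]-90:u[1]+90,u[0]-90:u[0]+90],(400,400),interpolation=cv2.INTER_CUBIC)]))
```

```text
t 27.35 tcp [457.1 147.9 199.4] yaw_y -22.8 tilt [ 0.0022 -0.0009] F [ 0.35  0.67 -0.19] gap 85.6
```

View pics/f1.png

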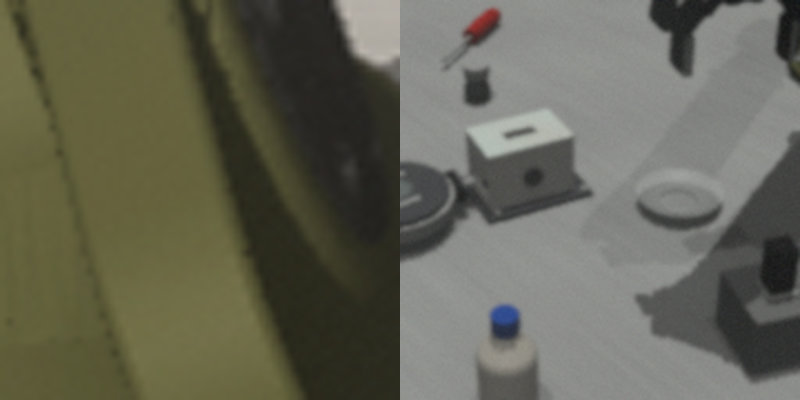

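Scene half: the tool stands upright with its collar down on the block (778,270), the shoe is at the stage rim (455,187), and the dish, bottle and objective look unmoved. The top half is blocked by the arm. Handing in.

```bash
python3 -c "
from cell import robot
print(robot.close_job())"
```

```text
the job is handed in; nothing more can be done
None
```

The brake is adjusted and the tool is back in its block; I handed the job in at about 27 s of the 72 s.

**Strokes:** I pushed the star wheel with the blade in three full strokes and a short fourth. The free wheel needed 5.4–6.9 N. Resistance began to grow at the end of stroke 3 (7.1 N against 6.1 N at the same spot).

**Stopping point:** I stopped at 9.1 N against 5.55 N free at nearly the same spot. That raw push ratio of about 1.65 is above the one and a half asked for. The torque ratio, allowing for the contact point, comes to about 1.5 against the average free torque and about 1.6 against the free torque near that spot. This puts an estimated 8–10 N on the shoe, inside the 5–14 N snug range.

**Last checks:**
- **Tool:** it went down to the same height it was picked from (gripper at 73.5 mm, contact felt). The final scene picture shows it upright with its collar on the block.
- **Shoe and bystanders:** the picture shows the shoe at the stage rim. The dish, bottle and objective look unmoved by eye; I did not measure them again.
- **Failed check:** the last top-camera view was blocked by the arm, so only the scene camera confirms the end state.
- **Disagreement:** the two cameras differed by about 2 mm on the housing position. I aimed between them and felt no side contact in the slot.

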